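# Level the weighing plate and roll the tote onto it

## Robot

A 6-joint arm with a two-finger parallel gripper is mounted at the origin on the work surface. World frame = base frame: x ahead of the robot, y to its left, z up, the work surface at z = 0. Lengths are in m, angles in rad, forces in N, time in s.
With the tool pointing down it reaches from about 0.25 to 0.725 m from the base axis. Payload 4 kg.
Tool frame: the origin (TCP) lies at the very end of the fingers, on their centre line; the grasp point (between the pads) lies 19 mm behind it; z points along the fingers, y is the line along which they close (so a half turn about z gives the same grasp; the last joint's range is limited). The gripper opens to 85 mm and grips with 20 to 120 N. Pads are 22 mm wide; open, the fingers measure 114 mm over their backs; the gripper's body (76 mm by 85 mm) begins 54 mm behind the grasp point. The pads swing forward as they close: fully open they stand 13 mm farther back than shut.
Start: joints at [1.286, 0.241, 0.005, 1.335, 0, 1.571], TCP at [0.14, 0.48, 0.231] pointing down, gripper open.
Joint ranges: [-2.72, 2.72], [-1.05, 1.87], [-1.09, 1.28], [-1.99, 2.15], [-1.42, 1.44], [-3.14, 3.14]. Speed limits (rad/s): [2.79, 2.79, 3.14, 3.14, 3.14, 3.14].

## Interface

Orientations are given as a rotation vector (axis times angle).
In Python, from bench import ctrl gives the robot as it stands.
- The arm moves only by the tool play_rows, never from a script. Its argument "rows" is a list of rows, each a list of 7 numbers: the turn, a rotation vector about the tool's x, y, z in rad, then the shift along the tool's x, y, z in cm, then the finger opening in cm, from 0 to 8.54. In form: [[rx, ry, rz, tx, ty, tz, grip], ...]. A call has 1 to 5 rows; each row shifts and turns the commanded pose from where the row before left it, along the tool's axes as they then stand; what a row does not reach is not made up. A row lasts 1/12 s, in which the tool goes at most 41.7 mm and 7.16 degrees, less where a joint would pass 70% of its speed; a pose out of reach is approached as far as the arm can. A call is refused whole if a number of a shift passes 4.17 or a number of a turn 0.125, either way. A call with a gripper value outside its range is refused whole. The fingers move at their own pace and stop on an object; "force" is the grip in N (left out, the last holds). Time passes only in rows, so rows that do not move let the fingers close. It gives the time, the measured TCP pose, the force, the opening and the grip force at its end, in the units of the state.
- ctrl.observe(): the state, without advancing time (a new reading comes with each control period).
- ctrl.capture(name): name is "scene" or "top"; returns a dict with "color" (384x512x3 uint8, blue, green, red), "z_map" (384x512 float32, m along the optical axis (not along the pixel's ray), 0 where there is no reading), "mtx" (3x3 intrinsics, pixels), "k1" (the pictures are not rectified: a ray, as slopes to the right and down, at radius r is drawn at 1 + k1 r^2 times it, then the intrinsics apply), "rvec" (rotation vector, rad) and "tvec" (3), from world to camera coordinates, as OpenCV has them. Camera axes: x right, y down, z forward; pixel columns grow to the right and rows downward; lengths in m; the calibration is good to about 2 mm. A picture is of the moment at which its call begins.
- ctrl.finish_job(): hands the job in; it is judged then, once.
The state is a dict: "clock": time; "qpos": joint angles; "dq": joint speeds; "joint_torque": joint torques, N m; "position": TCP position; "orientation": TCP orientation; "contact_force": force on the tool from outside, world axes, zero at the start; "wrist_torque": the same for the moment, N m; "gripper_width": opening from 0.0 (shut) to 1.0 (fully open); "grasp_force": force on a finger pad.
Only numpy, scipy, OpenCV 4.12 (cv2) and the standard library are available. Lean on these libraries where they do the work, as an engineer would, in place of code of your own. Each camera call takes 0.05 s, during which the arm holds its last target. There are 200 camera calls.

## Task

Turn the black handwheel by its red crank pin until the sagging steel weighing plate sits level, its orange tongue flush with the top of the white post. Then push the blue tote, without lifting it, along the rollers and fully onto the plate until it rests against the yellow end stop; leave the plate level and the loose things around the stand where they are.

Things in the scene. Friction and masses are not known exactly. Their poses are not given: they have to be found in the camera images.
- stand: Fixed bench-top weighing stand: green base 150 mm (x) by 500 mm (y), 8 mm thick. Origin: on the bench, on the stand's long centre line. Its y axis runs along the row: rollers at y +35 to +225 mm, then the hinged steel plate from y +15 (hinge) to -135 mm, then the handwheel with its centre at y -200 mm. The +y end of the row is open; nothing stands there.
- row_middle (a point): Point on the roller tops (z 61 mm), centre line, at y +130 mm in the stand. Six free-spinning aluminium rollers, 22 mm diameter, 108 mm wide, axes along x, 38 mm apart. Grey side plates with aluminium strips, tops at z 74 mm, guide the tote from y +255 to -45 mm; their inner faces are 116 mm apart.
- plate (a joint): Tilt in rad of the steel weighing plate (104 mm wide, 150 mm long, top at z 60 mm when level), hinged about the stand's x axis at y +15 mm, next to the rollers. 0 = level, negative = the far end with the yellow stop hangs low (starts 0.06 to 0.125 low), positive = too high. It moves only with the handwheel (tilt = 0.022 x wheel angle) and stays where it is left.
- stop_face (a point): Middle of the inner face of the yellow end stop across the plate's far end, 18 mm above the plate; the stop is 30 mm high. At y -129 mm in the stand when the plate is level.
- handwheel (a joint): Angle in rad of the handwheel about the vertical: counter-clockwise from above is positive and raises the plate's far end. 0 = plate level; starts between -5.65 and -2.8; stops at -6.4 and +3.2. The crank pin's direction from the wheel centre is this angle, measured from the stand's +x towards its +y. Turns against about 0.06 N m of friction, stays where left.
- wheel_centre (a point): Centre of the handwheel on its upper face, z 92 mm: a black plastic disc, 100 mm diameter, 10 mm thick, axis vertical, with a low steel hub cap (28 mm diameter, 4 mm high) at its centre. Nothing stands above the disc but the cap and the pin.
- crank_pin (a point): Centre of the top of the red upright crank pin fixed on the handwheel: 20 mm diameter, 40 mm high above the disc (top at z 132 mm), 36 mm from the wheel axis. Push it round with the closed fingertips, or grip it from above and carry it round.
- plate_tongue (a point): Top face of the orange tongue (30 x 18 x 6 mm) that sticks out of the +x side of the plate near its free end; its top is flush with the plate's top.
- post_top (a point): Top of the fixed white reference post (22 mm square) beside the tongue, z 60 mm: the tongue's top is at this height when the plate is level.
- tote: Open-topped blue plastic tote with a few fittings inside: 96 mm (x) by 110 mm (y) by 70 mm high, 0.4 to 0.85 kg, loose, its y along the row. Origin: centre of its underside. Starts on the rollers at y +105 to +160 mm in the stand, clear of the plate; against the stop of the level plate its origin is at y -74 mm in the stand.
- socket_wrench: Bystander: steel socket wrench, 205 mm long, lying loose; origin under its middle.
- pipe_elbow: Bystander: green plastic pipe elbow, legs about 66 mm, 40 mm high, loose; origin under its corner.
- sprocket: Bystander: chrome bicycle sprocket, 126 mm diameter, 8 mm thick, lying loose; origin under its centre.
- jerrycan_lid: Bystander: red jerrycan lid, 76 mm diameter, 29 mm high, loose; origin under its centre.
There are look-alikes about, which are no part of the job. There is more than one size of the tote; the job needs the middle-sized.

How it is judged:
By the outcome, as a careful person would: the job done as asked, in the order asked, and still so for the second after the job is handed in, with the robot touching nothing.
It also fails if it takes over 54 s, if anything falls off the work surface, if the arm or the gripper's body presses on something with over 40 N, if the wrist force passes 120 N, or if a joint passes its speed limit or range.

## Working session

There is one attempt and no reset: what is moved stays moved. The work goes in short steps, Python scripts to look and compute and a tool call to move; the robot and the scene stay as the last step left them, time stands still between calls to the robot, and variables do not carry over. Pictures are saved under pics/ and viewed, at most 10 in all, crops included, and the job is handed in when it is done.

Besides the shell and the picture viewer there is one more tool, called after "Request:" as a command line: name --pt "numbers of a row" for each row, then --argument value for the rest. play_rows: Moves the arm, as the interface text tells. Its arguments: {"type":"object","properties":{"rows":{"type":"array"},"force":{"type":"number"}},"required":["rows"]}

```bash
mkdir -p pics; cat > h.py <<'E'
import numpy as np, cv2
from bench import ctrl
def cap(n):
    c=ctrl.capture(n); np.savez(''+n+'.npz',**{k:np.asarray(v) for k,v in c.items()}); return c
def load(n): return dict(np.load(''+n+'.npz'))
def ray(c,uv):
    K=c['mtx'];k=float(c['k1']);d=np.array([(uv[0]-K[0,2])/K[0,0],(uv[1]-K[1,2])/K[1,1]]);s=d.copy()
    for _ in range(30): s=d/(1+k*(s@s))
    return s
def world(c,uv,z=None):
    """from depth (z None) or intersect with plane z"""
    s=ray(c,uv);R=cv2.Rodrigues(np.asarray(c['rvec'],float))[0];t=np.asarray(c['tvec'],float).ravel()
    d=np.array([s[0],s[1],1.]);o=-R.T@t;dw=R.T@d
    if z is None: D=np.median([v for v in c['z_map'][int(uv[1])-1:int(uv[1])+2,int(uv[0])-1:int(uv[0])+2].ravel() if v>0])
    else: D=(z-o[2])/dw[2]
    return o+D*dw
def cloud(c):
    h,w=c['z_map'].shape;u,v=np.meshgrid(np.arange(w),np.arange(h))
    K=c['mtx'];k=float(c['k1']);dx=(u-K[0,2])/K[0,0];dy=(v-K[1,2])/K[1,1];x,y=dx,dy
    for _ in range(30):
        f=1+k*(x*x+y*y);x,y=dx/f,dy/f
    Z=c['z_map'];P=np.stack([x*Z,y*Z,Z],-1)
    R=cv2.Rodrigues(np.asarray(c['rvec'],float))[0]
    W=(P-np.asarray(c['tvec'],float).ravel())@R; W[Z<=0]=np.nan
    return W
E
python3 - <<'E'
from h import *
a=cap('scene');b=cap('top')
cv2.imwrite('pics/s1.png',cv2.resize(a['color'],(800,600)));cv2.imwrite('pics/t1.png',cv2.resize(b['color'],(800,600)))
for c in(a,b): 
    R=cv2.Rodrigues(c['rvec'])[0];print(-R.T@c['tvec'].ravel(),R[2])
print(ctrl.observe())
E
```

```text
[ 1.04148629 -0.41317429  0.57929908] [-0.5880374   0.57306554 -0.57079585]
[0.44727808 0.05156552 1.08118094] [ 0.09748168  0.0042342  -0.99522831]
{'clock': 0.1, 'qpos': array([ 1.28599356e+00,  2.41335502e-01,  3.84721930e-03,  1.33517919e+00,
       -4.64461790e-05,  1.57081481e+00]), 'dq': array([-0.00163459, -0.00091418,  0.00326071, -0.00034396, -0.00102939,
       -0.00019283]), 'joint_torque': array([ 7.48631749e-06, -3.73137438e+01,  2.53010452e+01,  1.08259858e-02,
        3.98048553e-05,  2.55288867e-06]), 'position': array([0.14033942, 0.47931423, 0.23049856]), 'orientation': array([-4.45854037e-01, -3.10957080e+00,  2.91959302e-03]), 'contact_force': array([0.90764381, 0.70432853, 0.40329491]), 'wrist_torque': array([-0.00228819, -0.01252746,  0.0418599 ]), 'grasp_force': 0.0, 'gripper_width': 1.001064810825359}
```

View pics/s1.png

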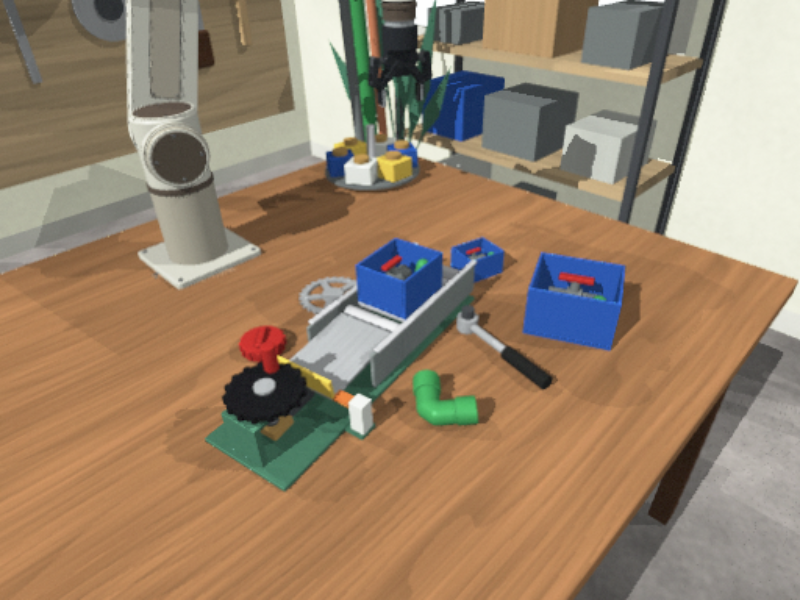

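View pics/t1.png

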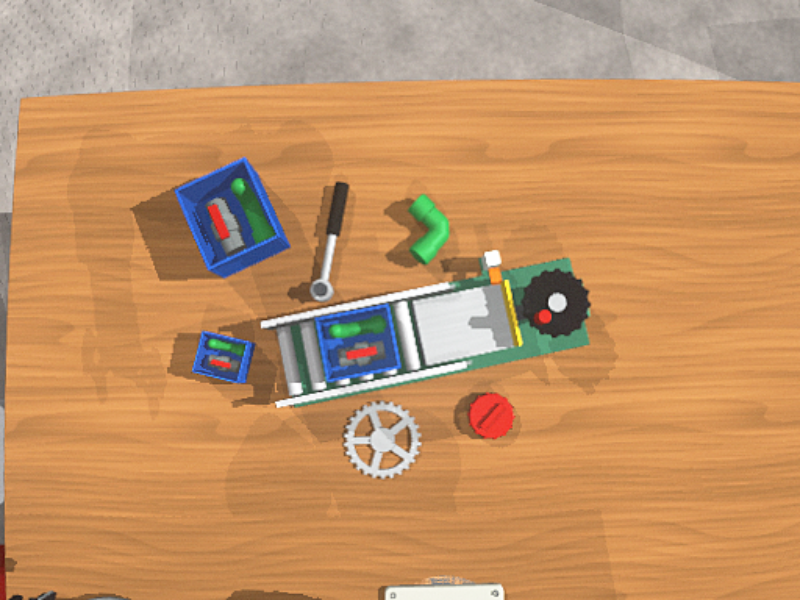

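Scene view (800×600): tote on rollers at (400,278), wheel (264,390), pin (270,358), post (360,405). Top view: three totes: large (232,217), small (222,357) and the mid-sized one on the rollers (358,343), which fits the description by size and place. Wheel hub is at (557,302), pin (545,316), post (492,258). I'll confirm in enlarged crops.

```bash
python3 - <<'E'
from h import *
b=load('top');a=load('scene')
cv2.imwrite('pics/t2.png',cv2.resize(b['color'][150:275,160:390],None,fx=3.4,fy=3.4,interpolation=cv2.INTER_CUBIC))
cv2.imwrite('pics/s2.png',cv2.resize(a['color'][150:320,125:325],None,fx=3.5,fy=3.5,interpolation=cv2.INTER_CUBIC))
W=cloud(b);Ws=cloud(a)
col=b['color'].astype(int)
blue=(col[...,0]>120)&(col[...,2]<90)&(col[...,1]<110)
# tote rim points
m=blue&(W[...,2]>0.115)&(W[...,2]<0.15)&(W[...,1]>-0.1)&(W[...,1]<.25)&(W[...,0]<.5)
print(m.sum(),cv2.minAreaRect(W[m][:,:2].astype(np.float32)),np.nanmedian(W[m][:,2]))
red=(col[...,2]>150)&(col[...,1]<80)&(col[...,0]<80)&(W[...,2]>.1)&(W[...,1]<-0.08)
print('pin',red.sum(),W[red].mean(0))
for c,n in((b,'top'),(a,'sc')):
    C=cloud(c);cc=c['color'].astype(int)
    r=(cc[...,2]>150)&(cc[...,1]<80)&(cc[...,0]<80)&(C[...,2]>.1)&(C[...,1]<-.05)
    print(n,'pin',r.sum(),np.median(C[r],0),C[r].max(0),C[r].min(0))
    d=(cc.max(-1)<60)&(C[...,2]>.07)&(C[...,2]<.11)&(C[...,1]<-.1)
    if d.sum(): print(n,'disc',d.sum(),cv2.minEnclosingCircle(C[d][:,:2].astype(np.float32)),np.median(C[d],0))
print('hub',world(b,(557/1.5625,302/1.5625)),world(b,(557/1.5625,302/1.5625),.096),'sc',world(a,(264/1.5625,386/1.5625)))
print('post',world(b,(492/1.5625,257/1.5625)),world(b,(492/1.5625,257/1.5625),.06))
for p in [(262,324),(448,285),(277,405),(466,364)]: print(world(b,np.array(p)/1.5625,.074),world(b,np.array(p)/1.5625)[2])
E
```

```text
59 ((0.46664756536483765, 0.12008759379386902), (0.11682136356830597, 0.06433282047510147), 89.11579132080078) 0.12812932362194548
pin 53 [ 0.52057357 -0.15087492  0.13145669]
top pin 53 [ 0.52019194 -0.15019648  0.13154674] [ 0.52916112 -0.14274327  0.13557922] [ 0.51130822 -0.1597635   0.12185138]
top disc 736 ((0.5438146591186523, -0.1771942675113678), 0.05291504040360451) [ 0.5447187  -0.17707881  0.0917233 ]
sc pin 100 [ 0.52371115 -0.15661989  0.12991012] [ 0.53129171 -0.14079204  0.13465461] [ 0.51212776 -0.16046629  0.1012279 ]
sc disc 1341 ((0.5455226302146912, -0.17863164842128754), 0.05364473536610603) [ 0.55858    -0.18751409  0.09238063]
hub [ 0.54308457 -0.17897922  0.09631529] [ 0.54311524 -0.17905303  0.096     ] sc [ 0.54710521 -0.17946587  0.0968825 ]
post [ 0.62139974 -0.08740174  0.05454943] [ 0.6204753  -0.08666394  0.06      ]
[0.52003633 0.27627108 0.074     ] 0.07095067587827986
[ 0.57525594 -0.01460334  0.074     ] 0.07239276708947529
[0.39445957 0.25321417 0.074     ] 0.07303295334871018
[ 0.45211049 -0.03919919  0.074     ] 0.06903175185264776
```

View pics/t2.png

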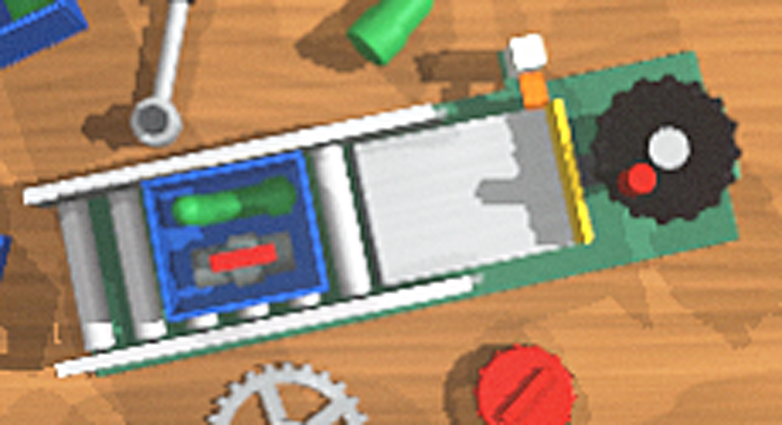

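View pics/s2.png

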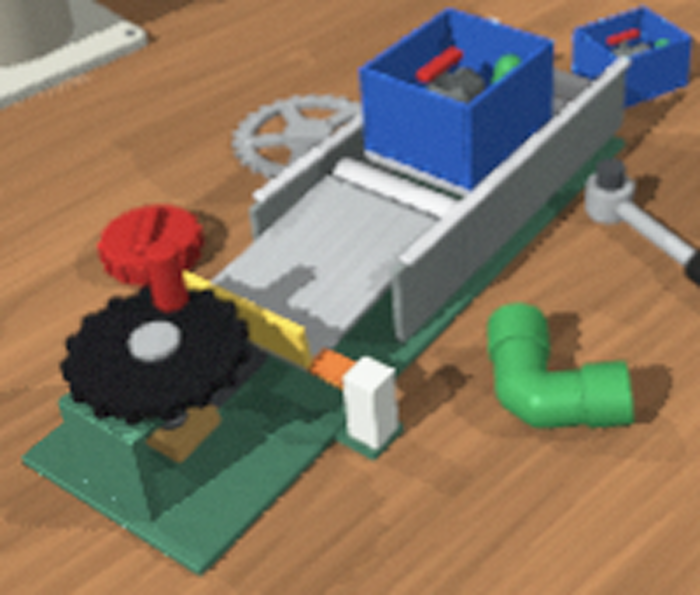

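Crops confirm it: tote on the rollers (top crop 235,235) lies between the large and small ones in size; pin (641,180), hub (669,149), tongue (534,90), post (527,52). Now for the pose geometry.

```bash
cat >> h.py <<'E'
TH=0.19; WC=np.array([.5445,-.1785])
EX=np.array([np.cos(TH),np.sin(TH)]);EY=np.array([-np.sin(TH),np.cos(TH)])
O=WC+.2*EY
def st(p): d=np.asarray(p)[:2]-O; return np.array([d@EX,d@EY])
def tool():
    o=ctrl.observe();R=cv2.Rodrigues(np.asarray(o['orientation'],float))[0];return o,np.array(o['position']),R
def need(p):
    o,P,R=tool();return (R.T@(np.asarray(p)-P))*100
E
python3 - <<'E'
from h import *
o,P,R=tool();print(R.round(3))
yaw=np.degrees(np.arctan2(R[1,1],R[0,1]));print('tool y yaw',yaw,'q1',o['qpos'][0],'q6',o['qpos'][5])
a=load('scene');b=load('top')
for p in [(143,183),(303,155),(326,290),(170,320)]:
    w=world(b,np.array(p)/3.4+[160,150],.131);print('tote rim st',st(w).round(4))
for z in (.05,.06): print('post st',st(world(b,np.array((527,52))/3.4+[160,150],z)))
for p in [(641,180)]:
    w=world(b,np.array(p)/3.4+[160,150],.132);d=w[:2]-WC;print('pin',w,np.hypot(*d),np.degrees(np.arctan2(d[1],d[0])))
for p in [(24,196),(60,370)]: print('rail st',st(world(b,np.array(p)/3.4+[160,150],.074)))
w=world(a,np.array((174,250))/3.5+[125,150],.132);print('pin sc', w, world(a,np.array((330,362))/3.5+[125,150])) 
print('need above pin',need([.521,-.1515,.18]))
E
```

```text
[[-0.96   0.281 -0.   ]
 [ 0.281  0.96  -0.002]
 [-0.    -0.002 -1.   ]]
tool y yaw 73.68094404613616 q1 1.2859935552535615 q6 1.5708148124333285
tote rim st [0.0469 0.1602]
tote rim st [0.043  0.0509]
tote rim st [-0.0488  0.0545]
tote rim st [-0.0468  0.1606]
post st [ 0.09128509 -0.12564926]
post st [ 0.08989535 -0.12400129]
pin [ 0.5177534  -0.15130577  0.132     ] 0.0381432394221591 134.524538933696
rail st [0.06149288 0.25283522]
rail st [-0.06510263  0.25123179]
pin sc [ 0.52804445 -0.14619737  0.132     ] [ 0.59044266 -0.09087111  0.04585647]
need above pin [-54.25720067 -49.83442983   5.14563387]
```

```bash
python3 - <<'E'
from h import *
o,P,R=tool();n=20;tgt=np.array([.519,-.1515,.19]);step=(tgt-P)/n
dr=(1.571-(-0.28)) ; turn=np.radians(73.68+49)/n
print(turn)
for i in range(n):
    t=(R.T@step)*100;print(t.round(1));R=R@cv2.Rodrigues(np.array([0,0,turn]))[0]
E
```

```text
0.10705849631733218
[-2.7 -2.5  0.2]
[-3.  -2.2  0.2]
[-3.2 -1.9  0.2]
[-3.4 -1.5  0.2]
[-3.5 -1.1  0.2]
[-3.6 -0.8  0.2]
[-3.7 -0.4  0.2]
[-3.7  0.   0.2]
[-3.7  0.4  0.2]
[-3.6  0.8  0.2]
[-3.5  1.2  0.2]
[-3.3  1.5  0.2]
[-3.2  1.9  0.2]
[-2.9  2.2  0.2]
[-2.7  2.5  0.2]
[-2.4  2.8  0.2]
[-2.1  3.   0.2]
[-1.8  3.2  0.2]
[-1.4  3.4  0.2]
[-1.   3.5  0.2]
```

Request:
play_rows --pt "0 0 0.107 -2.7 -2.5 0.2 8.5" --pt "0 0 0.107 -3.0 -2.2 0.2 8.5" --pt "0 0 0.107 -3.2 -1.9 0.2 8.5" --pt "0 0 0.107 -3.4 -1.5 0.2 8.5" --pt "0 0 0.107 -3.5 -1.1 0.2 8.5"

```text
clock: 0.52
position: [0.2366, 0.3198, 0.2208]
orientation: [-1.258, -2.879, 0.001]
contact_force: [1.8, 0.0, -0.2]
gripper_width: 0.993
grasp_force: 0.0
```

Request:
play_rows --pt "0 0 0.107 -3.6 -0.8 0.2 8.5" --pt "0 0 0.107 -3.7 -0.4 0.2 8.5" --pt "0 0 0.107 -3.7 0 0.2 8.5" --pt "0 0 0.107 -3.7 0.4 0.2 8.5" --pt "0 0 0.107 -3.6 0.8 0.2 8.5"

```text
clock: 0.93
position: [0.3313, 0.1607, 0.2111]
orientation: [-1.975, -2.443, 0.0]
contact_force: [0.6, -0.4, 0.0]
gripper_width: 0.996
grasp_force: 0.0
```

Request:
play_rows --pt "0 0 0.107 -3.5 1.2 0.2 8.5" --pt "0 0 0.107 -3.3 1.5 0.2 8.5" --pt "0 0 0.107 -3.2 1.9 0.2 8.5" --pt "0 0 0.107 -2.9 2.2 0.2 8.5" --pt "0 0 0.107 -2.7 2.5 0.2 8.5"

```text
clock: 1.35
position: [0.4258, 0.0031, 0.201]
orientation: [-2.551, -1.833, 0.0]
contact_force: [1.4, 0.9, 0.1]
gripper_width: 0.996
grasp_force: 0.0
```

Request:
play_rows --pt "0 0 0.107 -2.4 2.8 0.2 8.5" --pt "0 0 0.107 -2.1 3.0 0.2 8.5" --pt "0 0 0.107 -1.8 3.2 0.2 8.5" --pt "0 0 0.107 -1.4 3.4 0.2 8.5" --pt "0 0 0.107 -1.0 3.5 0.2 8.5"

```text
clock: 1.77
position: [0.5196, -0.1544, 0.1906]
orientation: [-2.945, -1.093, 0.001]
contact_force: [-0.0, 0.2, 0.1]
gripper_width: 1.0
grasp_force: 0.0
```

```bash
python3 - <<'E'
from h import *
o,P,R=tool();print(P,R.round(3),o['qpos'].round(2),o['clock'],np.degrees(np.arctan2(R[1,1],R[0,1])))
print(need([.520,-.1515,.19]))
E
```

```text
[ 0.51964357 -0.15439931  0.19063442] [[ 0.758  0.653 -0.001]
 [ 0.653 -0.758  0.   ]
 [-0.    -0.001 -1.   ]] [-0.29  0.34  0.04  1.27  0.    2.14] 1.7667 -49.2683592481745
[ 0.21622569 -0.19638558  0.06351878]
```

Request:
play_rows --pt "0 0 0 0.2 -0.2 2.5 8.5" --pt "0 0 0 0 0 2.5 8.5" --pt "0 0 0 0 0 2.0 8.5" --pt "0 0 0 0 0 1.6 8.5" --pt "0 0 0 0 0 0 8.5"

```text
clock: 2.18
position: [0.5164, -0.149, 0.101]
orientation: [-2.937, -1.1, 0.011]
contact_force: [0.0, 0.2, 0.3]
gripper_width: 0.994
grasp_force: 0.0
```

Request:
play_rows --pt "0 0 0 0 0 0 1" --pt "0 0 0 0 0 0 1" --pt "0 0 0 0 0 0 1" --pt "0 0 0 0 0 0 1" --pt "0 0 0 0 0 0 1" --force 30

```text
clock: 2.6
position: [0.5204, -0.1499, 0.1065]
orientation: [2.941, 1.102, 0.003]
contact_force: [1.0, 0.3, 0.7]
gripper_width: 0.292
grasp_force: 0.0
```

Request:
play_rows --pt "0 0 0 0 0 0 1" --pt "0 0 0 0 0 0 1" --pt "0 0 0 0 0 0 1"

```text
clock: 2.85
position: [0.5213, -0.1508, 0.1067]
orientation: [2.939, 1.1, 0.004]
contact_force: [3.4, -3.8, 3.9]
gripper_width: 0.218
grasp_force: 31.3
```

```bash
python3 - <<'E'
from h import *
o,P,R=tool();print(P,o['contact_force'],o['gripper_width'],o['clock'])
w=np.append(WC,P[2]);print('wheel centre in tool cm',need(w))
s=cap('scene')
cv2.imwrite('pics/s3.png',cv2.resize(s['color'][170:320,125:275],None,fx=4,fy=4,interpolation=cv2.INTER_CUBIC))
E
```

```text
[ 0.52125857 -0.15084978  0.10666104] [ 3.38602532 -3.80539289  3.91162815] 0.21792683667035814 2.85
wheel centre in tool cm [-0.06263709  3.61148543  0.01532673]
```

View pics/s3.png

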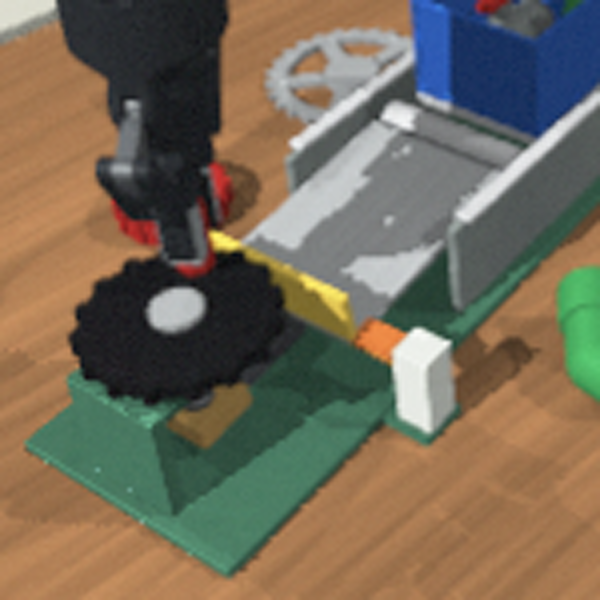

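The pin is gripped at crop (190,255), on the pin circle at radius 36 mm. Now I'll carry it round counter-clockwise, about 4.2 rad.

Request:
play_rows --pt "0 0 -0.12 -0.43 0.026 0 1" --pt "0 0 -0.12 -0.43 0.026 0 1" --pt "0 0 -0.12 -0.43 0.026 0 1" --pt "0 0 -0.12 -0.43 0.026 0 1" --pt "0 0 -0.12 -0.43 0.026 0 1"

```text
clock: 3.32
position: [0.5096, -0.1686, 0.1066]
orientation: [2.477, 1.927, 0.003]
contact_force: [3.1, -4.0, 4.7]
gripper_width: 0.222
grasp_force: 31.4
```

```bash
python3 - <<'E'
from h import *
o,P,R=tool();d=P[:2]-WC;print(P,o['contact_force'],o['wrist_torque'],np.hypot(*d),np.arctan2(d[1],d[0]),o['qpos'])
print(need(np.append(WC,P[2])))
E
```

```text
[ 0.50960893 -0.16859435  0.10664844] [ 3.13268553 -4.04408906  4.74738331] [-0.66829638 -0.40874241 -0.13061887] 0.036269937708776775 2.86496919322684 [-3.19353336e-01  3.95472240e-01 -1.15361074e-01  1.05653563e+00
 -2.53419565e-04  1.50006644e+00]
[-0.10153794  3.62555107  0.01238047]
```

Request:
play_rows --pt "0 0 -0.12 -0.43 0.026 0 1" --pt "0 0 -0.12 -0.43 0.026 0 1" --pt "0 0 -0.12 -0.43 0.026 0 1" --pt "0 0 -0.12 -0.43 0.026 0 1" --pt "0 0 -0.12 -0.43 0.026 0 1"

```text
clock: 3.73
position: [0.51, -0.1898, 0.1066]
orientation: [1.798, 2.573, 0.0]
contact_force: [1.1, -2.2, 7.7]
gripper_width: 0.221
grasp_force: 31.5
```

Request:
play_rows --pt "0 0 -0.12 -0.43 0.026 0 1" --pt "0 0 -0.12 -0.43 0.026 0 1" --pt "0 0 -0.12 -0.43 0.026 0 1" --pt "0 0 -0.12 -0.43 0.026 0 1" --pt "0 0 -0.12 -0.43 0.026 0 1"

```text
clock: 4.15
position: [0.5224, -0.2072, 0.1066]
orientation: [0.958, 2.99, -0.003]
contact_force: [-1.6, -4.2, 6.7]
gripper_width: 0.22
grasp_force: 31.6
```

Request:
play_rows --pt "0 0 -0.12 -0.43 0.026 0 1" --pt "0 0 -0.12 -0.43 0.026 0 1" --pt "0 0 -0.12 -0.43 0.026 0 1" --pt "0 0 -0.12 -0.43 0.026 0 1" --pt "0 0 -0.12 -0.43 0.026 0 1"

```text
clock: 4.57
position: [0.5425, -0.2146, 0.1067]
orientation: [0.032, 3.141, -0.005]
contact_force: [-0.7, -5.0, 6.9]
gripper_width: 0.218
grasp_force: 31.6
```

```bash
python3 - <<'E'
from h import *
o,P,R=tool();d=P[:2]-WC;print(P,o['contact_force'],o['wrist_torque'],np.hypot(*d),np.arctan2(d[1],d[0]),o['qpos'])
print(need(np.append(WC,P[2])))
E
```

```text
[ 0.54252605 -0.21455142  0.10666105] [-0.65268092 -5.01953374  6.86264227] [-1.01843149  0.18447472 -0.08678514] 0.03610542245201596 -1.625495432254203 [-0.37516075  0.48107025  0.02146936  1.10918991 -0.00275309 -0.35472171]
[-0.12366868  3.60840465 -0.01171504]
```

Remaining: 0.19 + 1.625 = 1.815 rad, about 15 rows.

Request:
play_rows --pt "0 0 -0.12 -0.43 0.026 0 1" --pt "0 0 -0.12 -0.43 0.026 0 1" --pt "0 0 -0.12 -0.43 0.026 0 1" --pt "0 0 -0.12 -0.43 0.026 0 1" --pt "0 0 -0.12 -0.43 0.026 0 1"

```text
clock: 4.98
position: [0.5633, -0.2091, 0.1067]
orientation: [-0.898, 3.01, -0.007]
contact_force: [0.4, -6.6, 5.8]
gripper_width: 0.218
grasp_force: 31.5
```

Request:
play_rows --pt "0 0 -0.12 -0.43 0.026 0 1" --pt "0 0 -0.12 -0.43 0.026 0 1" --pt "0 0 -0.12 -0.43 0.026 0 1" --pt "0 0 -0.12 -0.43 0.026 0 1" --pt "0 0 -0.12 -0.43 0.026 0 1"

```text
clock: 5.4
position: [0.5773, -0.1928, 0.1067]
orientation: [1.747, -2.61, 0.008]
contact_force: [1.1, -7.6, 5.0]
gripper_width: 0.223
grasp_force: 31.5
```

Request:
play_rows --pt "0 0 -0.12 -0.43 0.026 0 1" --pt "0 0 -0.12 -0.43 0.026 0 1" --pt "0 0 -0.12 -0.43 0.026 0 1" --pt "0 0 -0.12 -0.43 0.026 0 1" --pt "0 0 0 0 0 0 1"

```text
clock: 5.82
position: [0.5801, -0.1755, 0.1067]
orientation: [2.317, -2.12, 0.008]
contact_force: [1.8, -8.1, 4.4]
gripper_width: 0.222
grasp_force: 31.3
```

```bash
python3 - <<'E'
from h import *
o,P,R=tool();d=P[:2]-WC;print(P,o['contact_force'],np.hypot(*d),np.arctan2(d[1],d[0]),o['qpos'])
for n in('scene','top'):
    c=cap(n);W=cloud(c)
    x=np.stack([W[...,0]-O[0],W[...,1]-O[1]],-1);S=np.stack([x@EX,x@EY,W[...,2]],-1)
    m=(abs(S[...,0])<.045)&(S[...,1]<-.0)&(S[...,1]>-.12)&(S[...,2]>.03)&(S[...,2]<.08)
    q=S[m];print(n,m.sum(),np.polyfit(q[:,1],q[:,2],1) if m.sum()>20 else '', )
    cc=c['color'].astype(int);og=(cc[...,2]>180)&(cc[...,1]>80)&(cc[...,1]<150)&(cc[...,0]<70)&(S[...,0]>.05)&(S[...,0]<.09)&(abs(S[...,1]+.12)<.02)
    print('tongue z',og.sum(),np.nanmedian(S[og],0) if og.sum() else '')
    pm=(cc.min(-1)>185)&(abs(S[...,0]-.09)<.012)&(abs(S[...,1]+.124)<.012)&(S[...,2]>.05);print('post',pm.sum(),np.median(S[pm],0) if pm.sum() else '')
s=load('scene');cv2.imwrite('pics/s4.png',cv2.resize(s['color'][190:290,170:250],None,fx=6,fy=6,interpolation=cv2.INTER_CUBIC))
E
```

```text
[ 0.58014851 -0.17552985  0.10671405] [ 1.84991369 -8.09783131  4.42907846] 0.035772024485393114 0.08312563579727712 [-0.29197517  0.52154275  0.08898956  1.13418339 -0.00365227 -1.95138294]
scene 1032 [0.00446653 0.06105188]
tongue z 27 [ 0.07426655 -0.12607893  0.06029895]
post 82 [ 0.09227873 -0.12651757  0.05646554]
top 1776 [0.00352345 0.05976957]
tongue z 49 [ 0.06573659 -0.12359302  0.05909211]
post 70 [ 0.09066709 -0.12407566  0.05554885]
```

View pics/s4.png

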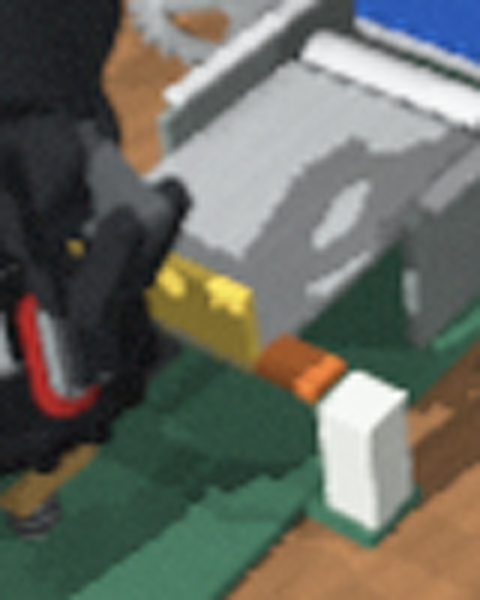

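The tongue (300,365) nearly meets the post top (360,395); the plate still sags slightly, about 0.003 rad, so one last small turn, then release.

Request:
play_rows --pt "0 0 -0.06 -0.22 0.01 0 1" --pt "0 0 -0.06 -0.22 0.01 0 1" --pt "0 0 0 0 0 0 1"

```text
clock: 6.17
position: [0.5795, -0.1714, 0.1067]
orientation: [2.437, -1.98, 0.008]
contact_force: [2.5, -5.7, 4.1]
gripper_width: 0.221
grasp_force: 31.3
```

```bash
cat >> h.py <<'E'
def slope():
    for n in('scene','top'):
        c=cap(n);W=cloud(c);x=np.stack([W[...,0]-O[0],W[...,1]-O[1]],-1);S=np.stack([x@EX,x@EY,W[...,2]],-1)
        m=(abs(S[...,0])<.045)&(S[...,1]<0)&(S[...,1]>-.12)&(S[...,2]>.03)&(S[...,2]<.075);q=S[m]
        print(n,np.polyfit(q[:,1],q[:,2],1))
        m=(abs(abs(S[...,0])-.061)<.008)&(S[...,1]<.24)&(S[...,1]>-.04)&(S[...,2]>.066)&(S[...,2]<.082);q=S[m]
        if m.sum()>30: print(' rails',m.sum(),np.polyfit(q[:,1],q[:,2],1),q[q[:,0]>0,0].mean(),q[q[:,0]<0,0].mean())
E
python3 - <<'E'
from h import *
o,P,R=tool();d=P[:2]-WC;print(P,o['contact_force'],np.hypot(*d),np.arctan2(d[1],d[0]))
slope()
E
```

```text
[ 0.57950991 -0.1714014   0.1066909 ] [ 2.46898078 -5.69176264  4.06183472] 0.03572231768683389 0.20004764682154122
scene [0.0002421  0.06099832]
 rails 497 [0.00506944 0.07340129] 0.0627167606510996 -0.06190595237220499
top [-0.00043688  0.05975174]
 rails 992 [0.00018368 0.07352706] 0.06260934311365558 -0.0630908819809051
```

Level within about 0.001 rad in both views. Release, lift, and go behind the tote.

Request:
play_rows --pt "0 0 0 0 0 0 5" --pt "0 0 0 0 0 0 5" --pt "0 0 0 0 0 0 5" --pt "0 0 0 0 0 0 5" --pt "0 0 0 0 0 -1.5 5"

```text
clock: 6.68
position: [0.5755, -0.1682, 0.1167]
orientation: [2.435, -1.981, -0.012]
contact_force: [-0.7, -0.6, -0.5]
gripper_width: 0.583
grasp_force: 0.0
```

Request:
play_rows --pt "0 0 0 0 0 -2.5 5" --pt "0 0 0 0 0 -3 5" --pt "0 0 0 0 0 -2.5 5" --pt "0 0 0 -2 0.6 0 0" --pt "0 0 0 -4 1 0 0"

```text
clock: 7.1
position: [0.5528, -0.1163, 0.2019]
orientation: [-2.43, 1.987, -0.008]
contact_force: [1.3, 0.7, -0.9]
gripper_width: 0.313
grasp_force: 0.0
```

Request:
play_rows --pt "0 0 0 -4 1 0 0" --pt "0 0 0 -4 1 0 0" --pt "0 0 0 -4 0 0 0" --pt "0 0 0 -4 0 0 0" --pt "0 0 0 -4 0 0 0"

```text
clock: 7.52
position: [0.4889, 0.0796, 0.2002]
orientation: [2.436, -1.983, -0.001]
contact_force: [0.7, -0.1, 0.2]
gripper_width: 0.0
grasp_force: 0.0
```

Request:
play_rows --pt "0 0 0 -4 0 0 0" --pt "0 0 0 -4 0 0 0" --pt "0 0 0 -4 0 0 0" --pt "0 0 0 -2 0 0 0" --pt "0 0 0 0 0 0 0"

```text
clock: 7.93
position: [0.4602, 0.2191, 0.1999]
orientation: [-2.443, 1.975, 0.003]
contact_force: [0.5, -0.1, 0.1]
gripper_width: 0.001
grasp_force: 0.0
```

```bash
python3 - <<'E'
from h import *
o,P,R=tool();print(P,st(P),np.arctan2(R[1,1],R[0,1])-TH,o['gripper_width'],o['contact_force'],o['clock'])
g=O-.001*EX+.2*EY
print(need([g[0],g[1],.088]))
slope()
b=load('top');cv2.imwrite('pics/t5.png',cv2.resize(b['color'][120:290,130:400],None,fx=2.9,fy=2.9))
E
```

```text
[0.46022536 0.21905609 0.19991792] [-0.00767605  0.20631778] -3.120594048020615 0.0009029232292858091 [ 0.52723609 -0.1295394   0.06281683] 7.9333
[ 0.66398039 -0.66530349 11.19006506]
scene [-9.83625293e-05  6.09432358e-02]
 rails 492 [0.00725446 0.07346565] 0.06276316265686468 -0.061678722355285924
top [0.00208074 0.05993022]
 rails 949 [-0.0003298   0.07351478] 0.06261307618753865 -0.0630775337234332
```

View pics/t5.png

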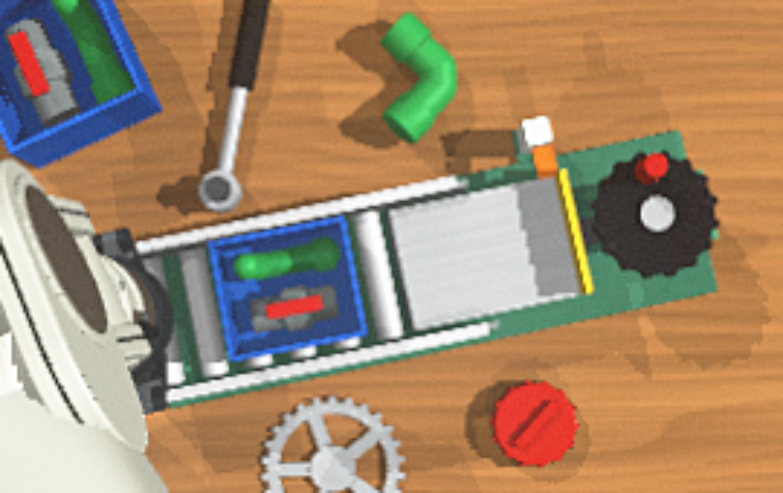

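The wheel is free, with the pin at crop (655,165) and the hub at (657,213); the tote and bystanders haven't moved. Descend behind the tote.

Request:
play_rows --pt "0 0 0 0 -0.7 3 0" --pt "0 0 0 0 0 3 0" --pt "0 0 0 0 0 3 0" --pt "0 0 0 0 0 2.2 0" --pt "0 0 0 0 0 0 0"

```text
clock: 8.45
position: [0.4652, 0.213, 0.0835]
orientation: [2.427, -1.98, -0.007]
contact_force: [-0.9, 0.3, -0.3]
gripper_width: 0.003
grasp_force: 0.0
```

Request:
play_rows --pt "0 0 0 0.7 0 0 0" --pt "0 0 0 0.7 0 0 0" --pt "0 0 0 0.6 0 0 0" --pt "0 0 0 0.6 0 0 0" --pt "0 0 0 0.6 0 0 0"

```text
clock: 8.87
position: [0.4765, 0.1848, 0.0899]
orientation: [-2.433, 1.982, -0.002]
contact_force: [0.6, 1.2, 0.4]
gripper_width: -0.0
grasp_force: 0.0
```

```bash
python3 - <<'E'
from h import *
o,P,R=tool();print(P,st(P),o['contact_force'])
b=load('top');W=cloud(b);c=b['color'].astype(int)
r=(c[...,2]>150)&(c[...,1]<80)&(c[...,0]<80)&(W[...,2]>.12)&(W[...,1]<-.1)
w=np.median(W[r],0);d=w[:2]-WC;print('pin',w,np.hypot(*d),np.arctan2(d[1],d[0])-TH)
E
```

```text
[0.47648616 0.18476138 0.08990983] [0.00181527 0.16956923] [0.55131143 1.19338096 0.43799796]
pin [ 0.57766885 -0.17132049  0.13130109] 0.03393696698449011 0.023164947567588218
```

Request:
play_rows --pt "0 0 0.02 0.3 0.1 0 0" --pt "0 0 0 0.4 0.1 0 0" --pt "0 0 0 0.5 0 0 0" --pt "0 0 0 0.6 0 0 0" --pt "0 0 0 0.6 0 0 0"

```text
clock: 9.28
position: [0.4784, 0.1609, 0.089]
orientation: [-2.416, 2.006, -0.001]
contact_force: [1.1, 1.7, 4.6]
gripper_width: 0.0
grasp_force: 0.0
```

Request:
play_rows --pt "0 0 0 0.6 0 0 0" --pt "0 0 0 0.6 0 0 0" --pt "0 0 0 0.6 0 0 0" --pt "0 0 0 0.6 0 0 0" --pt "0 0 0 0.6 0 0 0"

```text
clock: 9.7
position: [0.484, 0.1311, 0.0889]
orientation: [-2.416, 2.007, -0.002]
contact_force: [1.0, 1.2, 5.2]
gripper_width: -0.003
grasp_force: 0.0
```

Request:
play_rows --pt "0 0 0 0.6 0 0 0" --pt "0 0 0 0.6 0 0 0" --pt "0 0 0 0.6 0 0 0" --pt "0 0 0 0.6 0 0 0" --pt "0 0 0 0.6 0 0 0"

```text
clock: 10.12
position: [0.4896, 0.1016, 0.089]
orientation: [-2.416, 2.006, -0.002]
contact_force: [0.4, 1.4, 6.2]
gripper_width: 0.004
grasp_force: 0.0
```

```bash
python3 - <<'E'
from h import *
o,P,R=tool();print(P,st(P),np.arctan2(R[1,1],R[0,1])-TH,o['contact_force'])
E
```

```text
[0.48964333 0.10164233 0.08899223] [-0.00096211  0.08546113] -3.1470879537728638 [0.40380621 1.40279615 6.20000251]
```

Request:
play_rows --pt "0 0 0 0.6 0 0 0" --pt "0 0 0 0.6 0 0 0" --pt "0 0 0 0.6 0 0 0" --pt "0 0 0 0.6 0 0 0" --pt "0 0 0 0.6 0 0 0"

```text
clock: 10.53
position: [0.4951, 0.0729, 0.089]
orientation: [-2.415, 2.005, -0.0]
contact_force: [1.1, 4.4, 5.2]
gripper_width: -0.003
grasp_force: 0.0
```

Request:
play_rows --pt "0 0 0 0.6 0 0 0" --pt "0 0 0 0.6 0 0 0" --pt "0 0 0 0.6 0 0 0" --pt "0 0 0 0.5 0 0 0" --pt "0 0 0 0.4 0 0 0"

```text
clock: 10.95
position: [0.4982, 0.047, 0.0881]
orientation: [-2.417, 2.005, 0.006]
contact_force: [-1.4, 7.5, 5.7]
gripper_width: 0.002
grasp_force: 0.0
```

Request:
play_rows --pt "0 0 0 0.4 0 0 0" --pt "0 0 0 0.4 0 0 0" --pt "0 0 0 0.4 0 0 0" --pt "0 0 0 0.4 0 0 0" --pt "0 0 0 0.4 0 0 0"

```text
clock: 11.37
position: [0.5018, 0.0277, 0.0882]
orientation: [-2.417, 2.005, 0.006]
contact_force: [-1.7, 9.1, 5.0]
gripper_width: -0.0
grasp_force: 0.0
```

```bash
python3 - <<'E'
from h import *
o,P,R=tool();print(P,st(P),o['contact_force'])
b=cap('top');cv2.imwrite('pics/t6.png',cv2.resize(b['color'][120:290,130:400],None,fx=2.9,fy=2.9))
E
```

```text
[0.50175989 0.02774798 0.08816017] [-0.00301921  0.01060824] [-1.67460725  9.09853078  4.99651297]
```

View pics/t6.png

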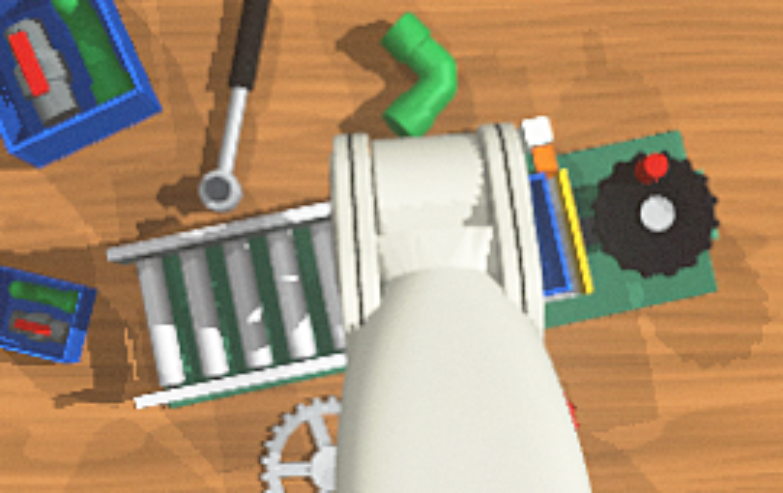

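The tote's leading edge (560,235) is close to the yellow stop (575,230), with a gap left. Continue slowly.

Request:
play_rows --pt "0 0 0 0.3 0 0 0" --pt "0 0 0 0.3 0 0 0" --pt "0 0 0 0.3 0 0 0" --pt "0 0 0 0.3 0 0 0" --pt "0 0 0 0.2 0 0 0"

```text
clock: 11.83
position: [0.5043, 0.014, 0.0882]
orientation: [-2.417, 2.005, 0.006]
contact_force: [-1.7, 7.8, 5.6]
gripper_width: -0.005
grasp_force: 0.0
```

Request:
play_rows --pt "0 0 0 0.2 0 0 0" --pt "0 0 0 0.1 0 0 0"

```text
clock: 12.0
position: [0.5048, 0.0111, 0.0882]
orientation: [-2.417, 2.005, 0.006]
contact_force: [-2.2, 7.7, 6.5]
gripper_width: -0.003
grasp_force: 0.0
```

Request:
play_rows --pt "0 0 0 0.1 0 0 0" --pt "0 0 0 0.1 0 0 0"

```text
clock: 12.17
position: [0.5051, 0.0108, 0.0882]
orientation: [-2.416, 2.002, 0.01]
contact_force: [-0.4, 15.1, 6.3]
gripper_width: 0.002
grasp_force: 0.0
```

Request:
play_rows --pt "0 0 0 0.1 0 0 0" --pt "0 0 0 0 0 0 0"

```text
clock: 12.33
position: [0.5057, 0.0108, 0.0882]
orientation: [-2.415, 2.0, 0.011]
contact_force: [-1.0, 15.7, 5.7]
gripper_width: 0.001
grasp_force: 0.0
```

Request:
play_rows --pt "0 0 0 -0.3 0 0 0" --pt "0 0 0 -0.7 0 0 0" --pt "0 0 0 -2 0 0 0" --pt "0 0 0 -2 0 -2 0" --pt "0 0 0 -2 0 -4 0"

```text
clock: 12.75
position: [0.4887, 0.0732, 0.1408]
orientation: [2.406, -2.002, -0.013]
contact_force: [1.1, -0.1, -0.5]
gripper_width: 0.0
grasp_force: 0.0
```

Request:
play_rows --pt "0 0 0 -4 0 -4 0" --pt "0 0 0 -4 0 -3 0" --pt "0 0 0 -4 0 0 0" --pt "0 0 0 -4 0 0 0" --pt "0 0 0 -4 0 0 0"

```text
clock: 13.17
position: [0.4595, 0.2542, 0.1998]
orientation: [2.414, -2.008, 0.002]
contact_force: [0.4, -0.3, -0.8]
gripper_width: 0.004
grasp_force: 0.0
```

```bash
python3 - <<'E'
from h import *
o,P,R=tool();print(P,o['clock'],o['contact_force'])
a=cap('scene');b=cap('top')
A=cv2.resize(a['color'][160:300,120:280],(400,350),interpolation=cv2.INTER_CUBIC);B=cv2.resize(b['color'][130:270,230:390],(400,350),interpolation=cv2.INTER_CUBIC)
cv2.imwrite('pics/f.png',np.hstack([A,B]))
for c in(a,b):
    W=cloud(c);x=np.stack([W[...,0]-O[0],W[...,1]-O[1]],-1);S=np.stack([x@EX,x@EY,W[...,2]],-1);q=c['color'].astype(int)
    bl=(q[...,0]>100)&(q[...,0]>2*q[...,2])&(q[...,0]>1.5*q[...,1])&(S[...,2]>.12)&(S[...,2]<.14)&(abs(S[...,0])<.06)
    print('rim y',np.percentile(S[bl][:,1],[1,99]),np.percentile(S[bl][:,0],[1,99]),np.percentile(S[bl][:,2],[5,50,95]))
    ye=(q[...,2]>150)&(q[...,1]>120)&(q[...,0]<90)&(S[...,2]>.07)&(S[...,2]<.1)&(abs(S[...,0])<.06);print('stop',np.percentile(S[ye],[5,50,95],axis=0).round(4))
    og=(q[...,2]>180)&(q[...,1]>80)&(q[...,1]<150)&(q[...,0]<70)&(S[...,0]>.05)&(S[...,0]<.09)&(abs(S[...,1]+.12)<.02);print('tongue',np.nanmedian(S[og],0))
E
```

```text
[0.45949005 0.25420989 0.19976717] 13.1667 [ 0.44518188 -0.29364591 -0.83572043]
rim y [-0.13005794 -0.0210903 ] [-0.04581535  0.04866089] [0.12064935 0.12667366 0.13114512]
stop [[-0.047  -0.136   0.0717]
 [ 0.0025 -0.1342  0.0806]
 [ 0.0492 -0.1322  0.0914]]
tongue [ 0.06815272 -0.12750923  0.06039995]
rim y [-0.1282428  -0.01832106] [-0.04660485  0.04849734] [0.12500876 0.1295066  0.13195105]
stop [[-0.0516 -0.1324  0.0896]
 [-0.0511 -0.1315  0.0902]
 [-0.0495 -0.1299  0.0924]]
tongue [ 0.06666432 -0.12446607  0.05964898]
```

View pics/f.png

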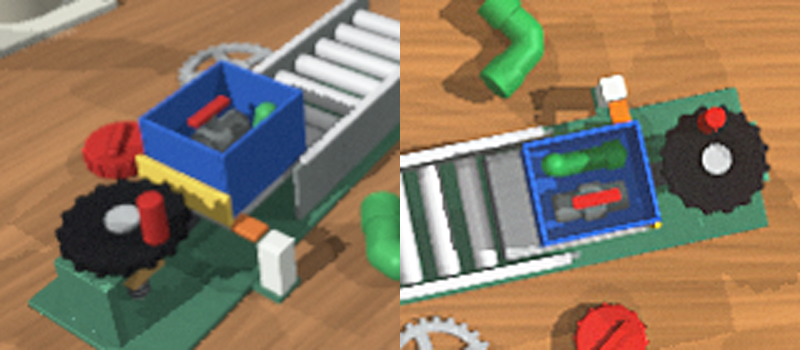

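The tote sits squarely against the yellow stop: left view (185,190), rim from y -129 to -20 mm. The tongue is at z 60 mm beside the post (275,240), and the bystanders haven't moved. Handing in.

```bash
python3 -c "
from bench import ctrl
print(ctrl.finish_job())"
```

```text
the job is handed in; nothing more can be done
None
```

I levelled the plate to within about 0.002 rad, pushed the mid-sized tote fully onto it against the yellow stop, and handed the job in at about 13 s with the arm clear and the loose things where they were.

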